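# Lay the tea tray and the coffee tray

## Robot

A 6-joint arm with a two-finger parallel gripper is mounted at the origin on the work surface. World frame = base frame: x ahead of the robot, y to its left, z up, the work surface at z = 0. Lengths are in mm, angles in rad, forces in N, time in s.
With the tool pointing down it reaches from about 350 to 975 mm from the base axis. Payload 7.1 kg.
Tool frame: the origin (TCP) lies on the front face of the gripper's body, between the roots of the fingers; the fingertips stand 80 mm ahead of it and the grasp point (between the pads) lies 61 mm ahead of it (env.tips_ahead is the distance from the TCP to the fingertips, in mm); z points along the fingers, y is the direction in which the jaws open and shut (so a half turn about z gives the same grasp; the last joint's range is limited). The gripper opens to 88 mm and grips with 3 to 60 N. Pads are 20 mm wide; open, the fingers measure 115 mm over their backs; the gripper's body (75 mm by 178 mm) begins 61 mm behind the grasp point.
Start: joints at [-1.163, 0.423, 1.63, -0, 1.089, -0.019], TCP at [258.74, -568.91, 302.675] pointing down, gripper open.
Joint ranges: [-3, 3], [-0.9, 2.11], [0.09, 2.58], [-1.31, 4.45], [0.11, 2.69], [-2.54, 2.54]. Speed limits (rad/s): [2.39, 2.39, 3.01, 3.14, 3.14, 3.14].

## Interface

Orientations are given as a unit quaternion [x, y, z, w].
In Python, from station import env, set_gripper, viewer, workorder gives the robot as it stands. Calls block until the motion is done:
- env.reach(position, orientation): joint-space move of the TCP to a pose.
- env.move_l(position, rot=None, rate=150, f_stop=None): straight line of the TCP; rot=None keeps the orientation; rate is the mean speed in mm/s. With f_stop (N) it stops when the force on the tool has changed by that much, and returns True; else False.
- env.move_joints(angles): joint-space move.
- set_gripper(opening): finger opening in mm; the grip force is fixed at half the most; returns when the fingers have stopped.
- env.hold(seconds).
- env.ik(position, orientation): joint angles nearest the present ones, or None.
- env.read_state(): the state.
- viewer.camera(name): name is "scene" or "side" or "wrist"; returns the picture (420x560x3 uint8, blue, green, red); there is no depth.
- viewer.camera_params(name): a dict with "fx", "fy", "cx", "cy" (pixels), "pose" (4x4, takes a point from camera to world coordinates); the wrist camera has in their place "tool_from_camera" (4x4, takes a point from camera to tool coordinates, whose origin is the TCP and whose axes are the flange's). Camera axes: x right, y up, looking along -z (the intrinsics and any distortion apply to the point x, -y, -z); pixel columns grow to the right and rows downward; lengths in mm; the calibration is good to about 2 mm. A picture is of the moment at which its call begins: read the wrist's pose just before it. camera_params takes no time and is no camera call.
A pose or a line that the arm cannot do raises env.IKError and nothing moves.
- workorder.sign_off(): hands the job in, once; it reports no verdict.
The state is a dict: "time_s": time; "qpos": joint angles; "dq": joint speeds; "tau": joint torques, N m; "tool_pos": TCP position; "orientation": TCP orientation; "force": force on the tool from outside, world axes, zero at the start; "wrist_torque": the same for the moment, N m; "width": finger opening in mm.
Only numpy, scipy, OpenCV 4.12 (cv2) and the standard library are available. Lean on these libraries where they do the work, as an engineer would, in place of code of your own. Each camera call takes 0.05 s, during which the arm holds its last target. There are 200 camera calls.

## Task

Make up the two trays from the row of stock: on the red tea tray stand the yellow cup on the yellow spot, the tea tin on the green spot and the milk jug on the white spot; on the grey coffee tray stand the blue cup on the blue spot and the coffee jar on the black spot. Stand each upright in the middle of its spot, wholly on it, setting it down rather than dropping it, keep the milk jug upright on the way, and let everything go at the end. Nobody takes sugar: leave the sugar bowl, the flask and the stack of white cups where they are.

Things in the scene. Friction and masses are not known exactly. Their poses are not given: they have to be found in the camera images.
- yellow_cup_mid (a point): Yellow plastic cup, open upwards, 74 mm high, outer diameter 56 mm at the foot widening to 64 mm at the rim, wall 3 mm, about 50 g. The point is at its centre, half-way up (37 mm above its foot); z is its axis, upwards; it looks the same from every side. It stands alone in the row of stock beyond the trays.
- blue_cup_mid (a point): Blue plastic cup, open upwards, 74 mm high, outer diameter 56 mm at the foot widening to 64 mm at the rim, wall 3 mm, about 50 g. The point is at its centre, half-way up (37 mm above its foot); z is its axis, upwards; it looks the same from every side. It stands alone in the row of stock beyond the trays.
- tea_tin_mid (a point): Tea tin: closed green cylinder with a pale band, 74 mm high, 60 mm diameter, its lid (top 16 mm) 57 mm, about 160 g. The point is at its centre, half-way up (37 mm above its foot); z is its axis, upwards; looks the same from every side. In the row of stock.
- coffee_jar_mid (a point): Coffee jar: closed dark brown jar with a pale label and a black lid, 76 mm high, 60 mm diameter up to 54 mm height, lid (top 16 mm) 57 mm, about 220 g. The point is at its centre, half-way up (38 mm above its foot); z is its axis, upwards; looks the same from every side. In the row of stock.
- milk_jug_mid (a point): Small white ceramic milk jug, open upwards, 74 mm high, body 60 mm diameter half-way up, 56 mm at foot and rim, about 180 g. The point is on the body's axis, half-way up (37 mm above its foot). z up; handle on its -x side, to 50 mm from the axis; lip on its +x side, to 37 mm. At the start the handle points towards the robot (world -x) within 0.5 rad. Grip it along its y. In the row of stock.
- tea_tray: Tea tray: red, fixed flat tray, 126 (x) by 320 mm (y), floor 8 mm thick, rim 6 mm wide and 14 mm high. Origin: centre of its underside, on the table; x across, y along, z up; +y roughly to the robot's left (within 0.2 rad). Lies to the robot's left or right. On its floor, at x = 0, three flat round spots of 80 mm diameter: white centred at y = +100 mm, green at y = 0, yellow at y = -100 mm.
- coffee_tray: Coffee tray: grey, fixed flat tray, 126 (x) by 320 mm (y), floor 8 mm thick, rim 6 mm wide and 14 mm high. Origin: centre of its underside, on the table; x across, y along, z up; +y roughly to the robot's left (within 0.2 rad). Lies to the robot's left or right. On its floor, at x = 0, two flat round spots of 80 mm diameter: blue centred at y = +70 mm, black at y = -70 mm.
- sugar_bowl_mid (a point): Steel sugar bowl with a closed steel lid, hinge block and small black knob, 74 mm diameter (its hinge block reaches 43 mm from the axis), 72 mm high; loose, not wanted on either tray. It stands somewhere in the same row of stock. The point is on its axis 35 mm above its foot; z upwards.
- flask: Chrome-finish vacuum flask with a black press dispenser top and handle, 114 mm diameter, 288 mm high, loose, standing on a round orange trivet 7 mm thick and 170 mm wide to the left of the work. Origin: centre of its underside; z upwards. Leave alone.
- cup_stack: Stack of four white plastic cups nested in one another, 64 mm diameter, 116 mm high in all, loose, to the right of the work. Origin: centre of its underside; z upwards. Leave alone.
Not all that is in view belongs to the job. What is shaped like the part that bears milk_jug_mid but pink is not meant.

How it is judged:
By the outcome, as a careful person would: the job done as asked, in the order asked, and still so for the second after the job is handed in, with the robot touching nothing.
It also fails if it takes over 128 s, if anything falls off the work surface, if the arm or the gripper's body presses on something with over 40 N, if the wrist force passes 120 N, or if a joint passes its speed limit or range.

## Working session

There is one attempt and no reset: what is moved stays moved. The work goes in short steps, each a Python script; the robot and the scene stay as the last script left them, time stands still between calls to the robot, and variables do not carry over. Pictures are saved under pics/ and viewed, about 12 in all and at most 16, crops included, and the job is handed in when it is done.

```bash
ls; mkdir -p pics; python3 - <<'E'
from station import env, viewer
import cv2, numpy as np
for n in ("scene","side"):
    im=viewer.camera(n); cv2.imwrite(f"pics/{n}0.png",im)
for n in ("scene","side","wrist"):
    print(n,viewer.camera_params(n))
print(env.read_state())
E
```

```text
pics
scene {'fx': 500.39941863742274, 'fy': 500.39941863742274, 'cx': 274.05432936560885, 'cy': 212.4135440643252, 'pose': array([[-6.69791097e-01, -5.78415171e-01,  4.65634810e-01,
         1.24978916e+03],
       [ 7.42351979e-01, -5.36066357e-01,  4.01928352e-01,
         6.25787695e+02],
       [ 1.71296997e-02,  6.14872955e-01,  7.88440120e-01,
         1.30561200e+03],
       [ 0.00000000e+00,  0.00000000e+00,  0.00000000e+00,
         1.00000000e+00]])}
side {'fx': 447.81625781271254, 'fy': 447.81625781271254, 'cx': 279.4897873423121, 'cy': 204.68341571341998, 'pose': array([[-6.74031703e-01,  4.66004933e-01, -5.73167223e-01,
        -2.04653014e+02],
       [-7.38696386e-01, -4.28340072e-01,  5.20434848e-01,
         6.00324236e+02],
       [-2.98528274e-03,  7.74186144e-01,  6.32950949e-01,
         8.09832641e+02],
       [ 0.00000000e+00,  0.00000000e+00,  0.00000000e+00,
         1.00000000e+00]])}
wrist {'fx': 294.2485675187115, 'fy': 294.2485675187115, 'cx': 272.9146412525687, 'cy': 210.35013376687573, 'tool_from_camera': array([[-1.25086380e-03,  9.59833795e-01,  2.805
[... 288 characters left out ...]
0]])}
{'time_s': 0.1, 'qpos': array([-1.16301728e+00,  4.23761810e-01,  1.63062865e+00, -5.25425162e-06,
        1.08860400e+00, -1.90142102e-02]), 'dq': array([-1.62423045e-03,  2.94093059e-05, -1.95476623e-03,  9.54618482e-04,
        4.55370950e-04,  1.30910862e-03]), 'tau': array([ 6.22480784e-04, -5.45608628e+01, -2.74323159e+01,  6.44782512e-02,
        1.88074802e-02,  4.29431168e-06]), 'tool_pos': array([ 258.57504532, -568.55819047,  301.97506575]), 'orientation': array([ 9.77316715e-01,  2.11781841e-01, -1.37669552e-04, -6.87252462e-04]), 'force': array([-0.62939066,  0.29224657,  0.72475856]), 'wrist_torque': array([0.0344843 , 0.02686413, 0.08172676]), 'width': 87.59741936392909}
```

View pics/scene0.png

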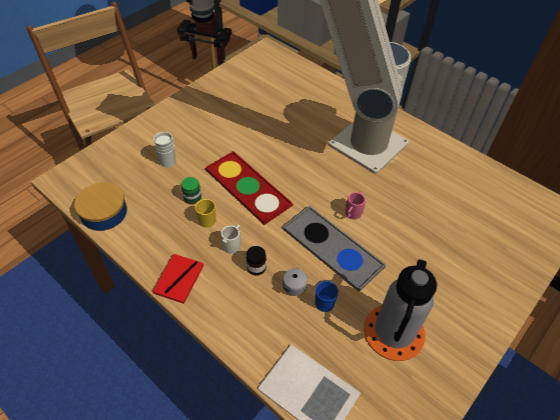

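View pics/side0.png

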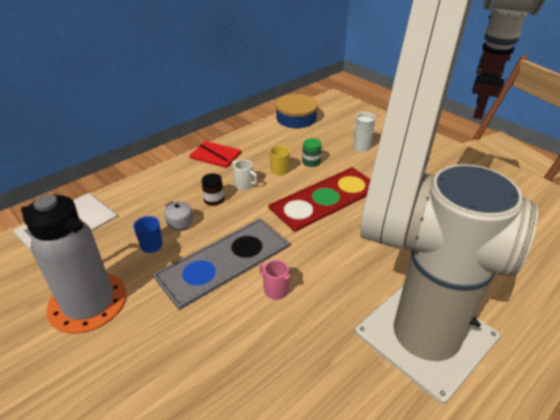

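The scene shows the row, from left to right in the picture:

| Object | Pixel |
|---|---|
| tea tin | (191,190) |
| yellow cup | (206,212) |
| white milk jug | (231,239) |
| coffee jar | (256,260) |
| sugar bowl | (294,281) |
| blue cup | (326,296) |

The red tray's spots are yellow (230,170), green (248,186) and white (267,203). The grey tray's are black (316,232) and blue (350,259).

Things that could be mistaken for what I want:
- **Jug:** the pink jug (355,206) is the decoy, so I choose the white one at (231,239).
- **Yellow cup:** the brown/navy tub (100,205).
- **Blue cup:** the same tub.
- **White jug:** the cup stack (165,149).
- **Coffee jar:** the sugar bowl or the flask.

The side picture shows the same layout.

```bash
cat > h.py <<'E'
from station import env, set_gripper, viewer, workorder
import numpy as np, cv2
from scipy.spatial.transform import Rotation as R
def quat(psi): return np.array([np.cos(psi/2),np.sin(psi/2),0,0])
def cam_wrist(st):
    p=viewer.camera_params("wrist"); T=np.eye(4); T[:3,:3]=R.from_quat(st["orientation"]).as_matrix(); T[:3,3]=st["tool_pos"]
    p["pose"]=T@p["tool_from_camera"]; return p
def ray(p,uv,z):
    d=p["pose"][:3,:3]@np.array([(uv[0]-p["cx"])/p["fx"],-(uv[1]-p["cy"])/p["fy"],-1]); o=p["pose"][:3,3]
    return (o+d*(z-o[2])/d[2])
def proj(p,X):
    c=np.linalg.inv(p["pose"])@np.append(X,1); return np.array([p["cx"]-p["fx"]*c[0]/c[2],p["cy"]+p["fy"]*c[1]/c[2]])
E
python3 - <<'E'
from h import *
p=viewer.camera_params("scene"); q=viewer.camera_params("side")
pts=dict(tin=((191,190),(312,153),37),yel=((206,213),(280,161),37),jug=((231,239),(243,175),37),jar=((256,261),(212,190),38),sug=((294,282),(178,215),32),blu=((326,297),(148,235),37),pink=((355,206),(276,280),37),stack=((165,150),(364,133),58),
sY=((230,170),(351,185),8),sG=((248,186),(326,197),8),sW=((267,203),(299,210),8),sK=((316,232),(247,246),8),sB=((350,259),(199,272),8))
for k,(a,b,z) in pts.items(): print(k,ray(p,a,z)[:2].round(),ray(q,b,z)[:2].round())
for pos,psi in (((560,-200,330),0),((560,100,330),0),((560,-250,330),np.pi/2)): print(env.ik(pos,quat(psi)))
E
```

```text
tin [ 618. -286.] [ 617. -286.]
yel [ 651. -179.] [ 652. -180.]
jug [668. -49.] [671. -49.]
jar [674.  63.] [673.  62.]
sug [649. 191.] [651. 190.]
blu [627. 292.] [630. 290.]
pink [302. 155.] [302. 152.]
stack [ 567. -474.] [ 563. -474.]
sY [ 448. -276.] [ 446. -279.]
sG [ 459. -178.] [ 456. -181.]
sW [470. -80.] [467. -83.]
sK [451. 116.] [455. 114.]
sB [460. 257.] [464. 254.]
[-3.63037292e-01  3.48843081e-01  1.67503503e+00 -4.44089210e-16
  1.11771455e+00  1.20775903e+00]
[ 1.55788244e-01  3.09941154e-01  1.73167118e+00 -4.44089210e-16
  1.09998032e+00  1.72658457e+00]
[-4.39285355e-01  3.76879715e-01  1.63312789e+00 -4.44089210e-16
  1.13158504e+00 -4.39285355e-01]
```

```bash
python3 - <<'E'
from h import *
for i,y in enumerate((-180,170)):
    env.reach((540,y,340),quat(0)); env.hold(0.3)
    st=env.read_state(); im=viewer.camera("wrist"); cv2.imwrite(f"pics/w{i}.png",im); p=cam_wrist(st); np.savez(f"pics/w{i}.npz",**p)
    print(st["time_s"],st["tool_pos"])
a=np.vstack([cv2.imread(f"pics/w{i}.png") for i in (0,1)]); cv2.imwrite("pics/w01.png",cv2.resize(a,None,fx=.714,fy=.714,interpolation=cv2.INTER_AREA))
E
```

```text
2.1583 [ 539.85252349 -180.51965041  339.91869898]
3.825 [540.22755825 169.25112016 339.99317623]
```

View pics/w01.png

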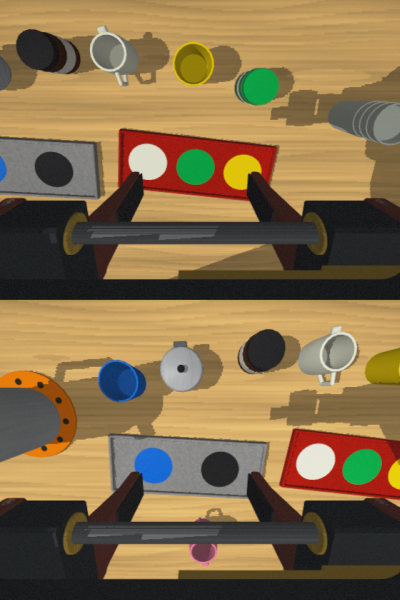

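The stacked wrist pictures show all five items, the sugar bowl, both trays and all the spots unobstructed except yellow, which a finger clips. Next I refine with masks.

```bash
cat > meas.py <<'E'
from h import *
views={n:(cv2.imread(f"pics/{n}0.png"),viewer.camera_params(n)) for n in ("scene","side")}
for i in (0,1): views[f"w{i}"]=(cv2.imread(f"pics/w{i}.png"),dict(np.load(f"pics/w{i}.npz")))
rng=dict(yel=((18,120,60),(34,255,255)),grn=((45,90,40),(85,255,255)),blu=((100,130,50),(125,255,255)),wht=((0,0,95),(180,55,255)),dark=((0,0,0),(180,255,55)))
def hullc(n,X,rad,col,mn=40):
    im,p=views[n]; u=proj(p,X); s=p["fx"]*rad/np.linalg.norm(p["pose"][:3,3]-X)
    if not(5<u[0]<555 and 5<u[1]<415): return None
    m=cv2.inRange(cv2.cvtColor(im,cv2.COLOR_BGR2HSV),*rng[col]); r=np.zeros_like(m); cv2.circle(r,tuple(int(v) for v in u.round()),int(s),255,-1)
    m=cv2.morphologyEx(m&r,cv2.MORPH_OPEN,np.ones((2,2),np.uint8))
    k,l,st,_=cv2.connectedComponentsWithStats(m)
    P=np.argwhere(np.isin(l,[i for i in range(1,k) if st[i,4]>12]))[:,::-1].astype(np.int32)
    if len(P)<mn: return None
    h=cv2.convexHull(P.reshape(-1,1,2)); M=cv2.moments(h); return np.array([M["m10"]/M["m00"],M["m01"]/M["m00"]]),cv2.contourArea(h)
if __name__=="__main__":
    O=dict(tin=(618,-286,37,"grn",58),yel=(651,-179,37,"yel",58),jug=(669,-49,37,"wht",62),jar=(674,63,38,"dark",55),blu=(629,291,37,"blu",58),
      sY=(447,-277,8,"yel",50),sG=(458,-179,8,"grn",50),sW=(469,-81,8,"wht",50),sK=(453,115,8,"dark",50),sB=(462,255,8,"blu",50))
    for k,(x,y,z,c,r) in O.items():
        for n in views:
            a=hullc(n,np.array([x,y,z],float),r,c)
            if a: print(k,n,a[0].round(1),a[1],ray(views[n][1],a[0],z)[:2].round(1))
E
python3 meas.py
```

```text
tin scene [191.8 190.1] 359.5 [ 616.5 -283.9]
tin side [312.6 152.2] 369.5 [ 618.7 -290.4]
tin w0 [362.3 121.8] 2332.5 [ 618.8 -292.6]
yel scene [206.6 213.4] 521.5 [ 650.3 -176.9]
yel side [280.1 160.6] 624.0 [ 653.3 -181.9]
yel w0 [273.  96.] 5998.5 [ 649.3 -180.6]
jug scene [231.9 238.9] 407.0 [665.8 -46.8]
jug side [244.9 175.3] 541.0 [666.6 -52.5]
jug w0 [160.7  79.4] 3551.5 [668.3 -45.1]
jug w1 [457.7  80.9] 4087.0 [666.2 -54.4]
jar scene [256.4 260.8] 429.5 [673.   63.7]
jar side [213.9 189.5] 459.0 [670.9  57.1]
jar w0 [67.7 73.7] 2812.5 [674.8  65.5]
jar w1 [371.8  71.5] 2456.0 [676.8  50.8]
blu scene [326.7 296.4] 514.0 [624.  292.4]
blu side [149.4 234.5] 705.5 [629.6 286.9]
blu w1 [170.3 114.6] 2902.5 [628.3 297.2]
sY scene [230.5 170. ] 274.0 [ 447.2 -274.8]
sY side [352. 185.] 300.5 [ 443.4 -281.1]
sY w0 [339.1 241.1] 1922.5 [ 446.  -280.4]
sG scene [248.4 186.2] 286.0 [ 458.7 -176.2]
sG side [326.5 197.3] 313.0 [ 454.6 -181.6]
sG w0 [274.2 234.5] 2022.5 [ 457.  -182.1]
sG w1 [506.4 235.1] 1882.0 [ 455.6 -181.6]
sW scene [267.7 203.5] 302.5 [470.1 -76.5]
sW side [299.  210.1] 355.0 [467.2 -82.9]
sW w0 [207.4 227.1] 2052.0 [468.9 -82.4]
sW w1 [442.4 227.2] 2061.0 [468.3 -83.3]
sK scene [317.  233.6] 368.5 [454.1 122.2]
sK side [247.4 247.2] 469.5 [450.7 115.9]
sK w0 [ 76.8 237.9] 1869.0 [451.9 116. ]
sK w1 [308.6 237.7] 1922.0 [452.  115.8]
sB scene [350.5 260.3] 422.5 [462.2 261.4]
sB side [199.6 273.4] 601.5 [459.2 255.5]
sB w1 [215.5 232.6] 2026.5 [460.6 255.9]
```

```bash
python3 - <<'E'
import meas; from meas import *
for n,uv in (("scene",(395,331)),("side",(87,300))): print("trivet",ray(views[n][1],uv,7).round())
for n,uv in (("scene",(418,280)),("side",(48,202))): print("flasktop",ray(views[n][1],uv,295).round())
O=dict(tin=(618,-291,74,"grn"),yel=(651,-180,74,"yel"),jug=(667,-50,74,"wht"),jar=(674,60,76,"dark"),blu=(628,290,74,"blu"))
tiles=[]
for k,(x,y,z,c) in O.items():
    env.reach((x,y-76,250),quat(np.pi/2)); env.hold(0.25)
    st=env.read_state(); im=viewer.camera("wrist"); p=cam_wrist(st); cv2.imwrite(f"pics/c_{k}.png",im); np.savez(f"pics/c_{k}.npz",**p)
    views[k]=(im,p); a=hullc(k,np.array([x,y,z],float),46,c)
    print(k,a[0].round(1),a[1],ray(p,a[0],z)[:2].round(1),"equiv diam",2*np.sqrt(a[1]/np.pi)/p["fx"]*(p["pose"][2,3]-z))
    u=proj(p,np.array([x,y,z])).astype(int); t=im[max(u[1]-90,0):,max(u[0]-90,0):][:180,:180].copy(); tiles.append(cv2.resize(t,(260,260)))
print(env.read_state()["time_s"])
tiles.append(np.zeros_like(tiles[0])); cv2.imwrite("pics/tiles.png",np.vstack([np.hstack(tiles[:3]),np.hstack(tiles[3:])]))
E
```

```text
trivet [565. 492.   7.]
trivet [565. 488.   7.]
flasktop [573. 491. 295.]
flasktop [555. 484. 295.]
tin [276.  119.3] 3611.0 [ 620.1 -285.5] equiv diam 59.63794341974143
yel [275. 125.] 8398.0 [ 651.7 -180.8] equiv diam 90.86602833527249
jug [276.  122.6] 4307.0 [668.8 -49. ] equiv diam 65.0727725508756
jar [273.5 122.6] 3543.0 [673.8  61.1] equiv diam 58.558481279525815
blu [273.7 122.9] 4494.5 [628.5 290.8] equiv diam 66.47695390526751
10.0083
```

View pics/tiles.png

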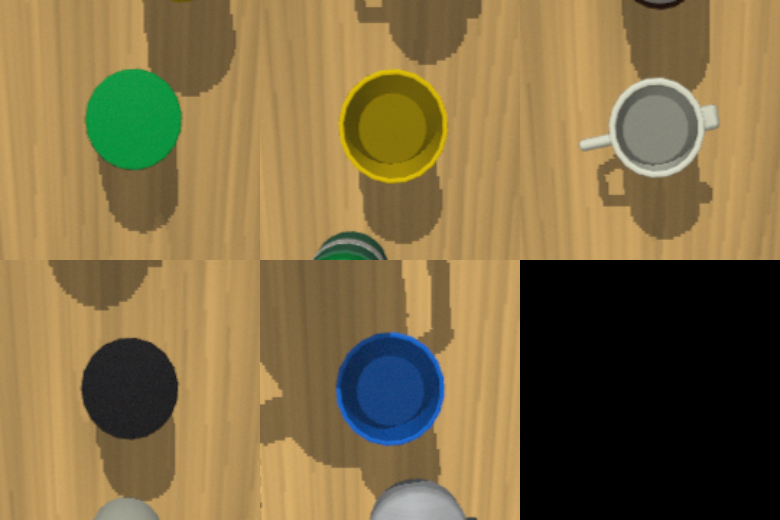

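The overhead crops show the tin lid, yellow cup, white jug, jar lid and blue cup, each cleanly centred. The jug's handle tip is at (583,146) in the crop, left of its centre at (656,127), and its lip is at (715,118), which gives a yaw of about 0.22. The choice is confirmed. I'll tighten the yellow and jug centres, then move the yellow cup.

```bash
cat > act.py <<'E'
from h import *
HI=215
def pick(xy,psi,h,rate=200):
    x,y=xy; set_gripper(88); q=quat(psi)
    env.reach((x,y,HI+15),q); env.move_l((x,y,h+61),q,rate=120)
    w=set_gripper(0); env.hold(0.2); s=env.read_state(); print("grip width",round(s["width"],1),"t",s["time_s"])
    env.move_l((x,y,HI),q,rate=120); s=env.read_state(); print("lifted width",round(s["width"],1),"Fz",s["force"][2].round(2))
    return s["width"]
def place(xy,psi,h,opening=86):
    x,y=xy; q=quat(psi); zt=h+61+8
    env.move_l((x,y,HI),q,rate=200); env.move_l((x,y,zt+8),q,rate=90); env.hold(0.2)
    c=env.move_l((x,y,zt-3),q,rate=15,f_stop=4); s=env.read_state(); print("contact",c,"dz",(s["tool_pos"][2]-zt).round(2),"xy",s["tool_pos"][:2].round(1))
    set_gripper(opening); env.hold(0.2); env.move_l((x,y,HI),q,rate=120); print("t",env.read_state()["time_s"])
def check(xy,z,name):  # camera straight above xy, psi=pi/2
    env.reach((xy[0],xy[1]-76,250),quat(np.pi/2)); env.hold(0.25); st=env.read_state(); im=viewer.camera("wrist"); p=cam_wrist(st)
    cv2.imwrite(f"pics/{name}.png",im); np.savez(f"pics/{name}.npz",**p); return im,p
E
python3 - <<'E'
import meas; from meas import *
import act
for k,X,c in (("yel",(651,-180,74),((18,190,50),(34,255,255))),("jug",(668,-50,74),meas.rng["wht"])):
    im=cv2.imread(f"pics/c_{k}.png"); p=dict(np.load(f"pics/c_{k}.npz")); u=proj(p,np.array(X,float))
    m=cv2.inRange(cv2.cvtColor(im,cv2.COLOR_BGR2HSV),*c); r=np.zeros_like(m); cv2.circle(r,tuple(int(v) for v in u),46,255,-1)
    m=cv2.morphologyEx(m&r,cv2.MORPH_CLOSE,np.ones((7,7))); m=cv2.morphologyEx(m,cv2.MORPH_OPEN,cv2.getStructuringElement(2,(31,31)))
    M=cv2.moments(m,True); a=(M["m10"]/M["m00"],M["m01"]/M["m00"]); print(k,ray(p,a,74)[:2].round(1),"diam",2*np.sqrt(M["m00"]/np.pi)/p["fx"]*(p["pose"][2,3]-74))
    if k=="yel": yc=ray(p,a,74)[:2]; ok=abs(2*np.sqrt(M["m00"]/np.pi)/p["fx"]*(p["pose"][2,3]-74)-64)<5
if ok:
    act.pick(yc,np.pi/2,40); act.place((446,-280.4),np.pi/2-.114,40)
    im,p=act.check((446,-280),8,"chk_yel")
E
```

```text
yel [ 652.5 -176.8] diam 67.59999602788496
jug [670.  -47.7] diam 59.2027175406245
grip width 63.5 t 13.625
lifted width 63.1 Fz -0.84
contact True dz 0.28 xy [ 446.  -280.4]
t 19.8167
```

View pics/chk_yel.png

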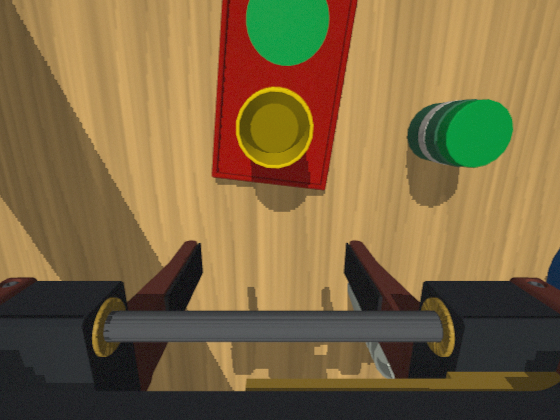

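The yellow cup stands at (275,127) in the picture and covers its spot evenly. The neighbouring green spot is visible at (288,20). Next: read off the cup's placed position, then move the tin and the jug.

```bash
python3 - <<'E'
from act import *
p=dict(np.load("pics/chk_yel.npz")); print("yel cup by check", ray(p,(274.5,127.5),82).round(1), "green spot ctr", ray(p,(288,24),8).round(1))
pick((620,-286.5),np.pi/2,38); place((456.7,-181.9),np.pi/2-.114,38)
pick((669.5,-48.5),0.22,38); place((468.7,-82.7),-0.114,38,80)
im,p=check((456,-182),8,"chk_tea")
E
```

```text
yel cup by check [ 445.8 -280.1   82. ] green spot ctr [ 459.1 -184.3    8. ]
grip width 59.1 t 23.575
lifted width 59.5 Fz -2.4
contact True dz 0.12 xy [ 456.7 -181.9]
t 29.6833
grip width 60.1 t 33.3167
lifted width 60.5 Fz -1.87
contact True dz 0.2 xy [468.7 -82.7]
t 39.375
```

View pics/chk_tea.png

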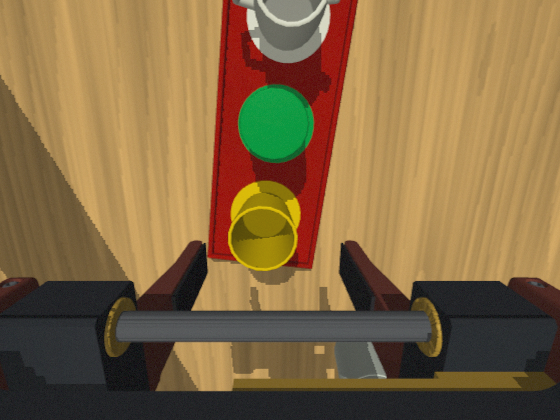

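Tin at (276,123) and jug at (288,25) stand on their spots, with the yellow cup still on its own. Now the coffee tray.

```bash
python3 - <<'E'
from act import *
im,p=check((469,-83),8,"chk_jug")
pick((628.5,290.3),1.3,40); place((460.6,255.7),np.pi/2-.06,40)
pick((673.9,61),np.pi/2,36); place((452,115.9),np.pi/2-.06,36)
im2,_=check((452,116),8,"chk_jar"); im3,_=check((460.6,255.7),8,"chk_blu")
cv2.imwrite("pics/chk3.png",cv2.resize(np.hstack([i[0:270,150:420] for i in (im,im2,im3)]),(798,266)))
print(env.read_state()["time_s"])
E
```

```text
grip width 63.1 t 46.275
lifted width 63.1 Fz -0.92
contact True dz 0.25 xy [460.4 255.7]
t 52.1667
grip width 59.5 t 55.5583
lifted width 59.8 Fz -1.61
contact True dz 0.21 xy [452.  115.9]
t 61.8917
63.5333
```

View pics/chk3.png

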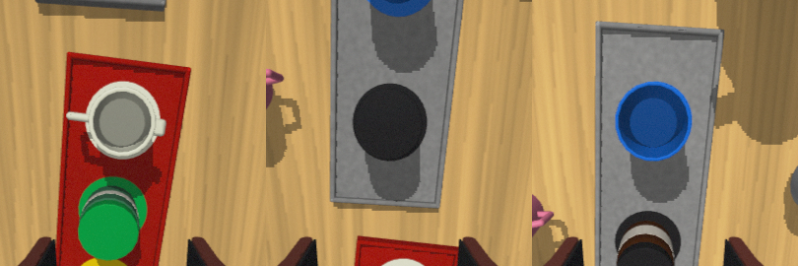

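The jug covers the white spot, the jar the black and the blue cup the blue, each upright from above. I'll retract and take one last oblique look.

```bash
python3 - <<'E'
from act import *
env.reach((420,20,360),quat(np.pi/2)); env.move_joints([-1.163,0.423,1.63,0,1.089,-0.019]); env.hold(0.3)
a=viewer.camera("scene"); b=viewer.camera("side"); cv2.imwrite("pics/scene1.png",a); cv2.imwrite("pics/side1.png",b)
f=lambda i,x0,y0,x1,y1: cv2.resize(i[y0:y1,x0:x1],(780,int(780*(y1-y0)/(x1-x0))),interpolation=cv2.INTER_CUBIC)
o=np.vstack([f(a,140,120,420,310)[:,:],f(b,120,130,400,310)]); cv2.imwrite("pics/final.png",cv2.resize(o,None,fx=.58,fy=.58))
E
```

```text
(no output)
```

View pics/final.png

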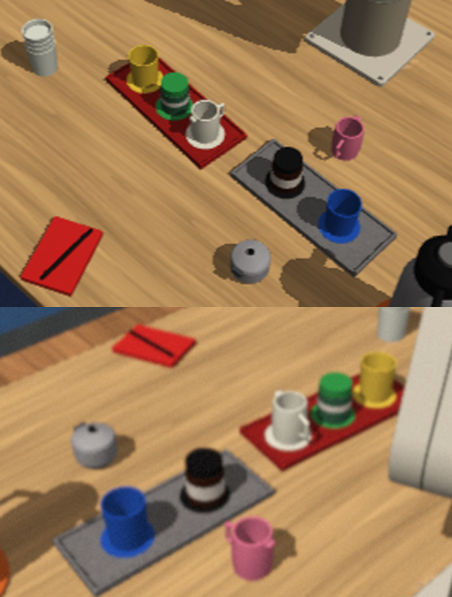

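All five items stand upright on their spots, and the bowl, cup stack, flask and pink jug are where they were. I'm handing the job in.

```bash
python3 -c "
from h import *
print(workorder.sign_off(), env.read_state()['time_s'])"
```

```text
the job is handed in; nothing more can be done
the job is handed in; nothing more can be done
```

Both trays are made up and the job is handed in. I placed the yellow cup, tea tin and milk jug, then the blue cup and coffee jar, in the order asked. Each was lowered gently until the arm felt contact (within 0.3 mm of the expected height), then released. The jug stayed upright throughout.

**Last checks:** the overhead and oblique pictures show all five items upright and centred by eye on their spots. The sugar bowl, cup stack and pink jug look unmoved, as does the part of the flask in view. The gripper is open and clear of everything. The clock read 63.5 s before the final retreat, against the 128 s limit. The final clock reading did not print.

**What disagreed:** the scene camera read y about 5 mm higher than the other two, so I used the wrist camera for the spots, which agreed with the side camera to about 3 mm. Overhead and slanted views of the stock also differed by about 4–5 mm in y, and I used the overhead ones. Only the yellow cup was measured after placing. It came out within 1 mm of its target, but with the same wrist camera, so that is not an independent check.

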